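# Fit the bullseye level and set the levelling nut of a weighing slab

### The job

Get the weighing slab ready for levelling: gently set the round bullseye level into the pocket ring on the slab, glass face up and fully seated, and let go of it. Then screw the big knurled nut down (clockwise from above) until it bottoms out on its shoulder, back it off a quarter turn, and finish the job still gripping the nut there, holding it so that it cannot creep. Leave the brass weight, the tin and the spanner where they are.

Things in the scene. Friction and masses are not known exactly. Their poses are not given: they have to be found in the camera images.
- level_center (a point): Bullseye level, loose on the bench, glass up: dark steel disc 44 mm across, 18 mm high, under it a foot 30 mm across, 8 mm high with 3 mm chamfered edge (26 mm in all, about 0.1 kg); glass window with a ring mark in the top face. This point is on its axis, half-way up, 13 mm above the foot's underside. z points out of the glass face.
- pocket (a point): Centre of the mouth of the pocket ring on the fixed slab, at rim height (52 mm above the bench; z up): ring 12 mm proud of the slab, outside 43 mm, hole 34 mm wide, 12 mm deep. The level's foot goes in the hole, the shoulder under its disc rests on the rim, its centre then 5 mm above this point. The ring is narrower than the disc, so fingertips can reach 10 mm below the shoulder.
- nut_center (a point): Knurled round steel nut, 44 mm across, 26 mm high, on an upright stud of the slab, 170 mm from the pocket. Point on its axis half-way up, 67 mm above the bench when bottomed; x points to the raised rib on its top face. Stud 17 mm thick, its top 92 mm above the bench; shoulder below the nut only 30 mm wide, 14 mm high, so fingertips can reach below the nut.
- levelling_nut: The same nut as a body that rises and sinks on the stud without turning; origin on the axis at the nut's lower edge.
- slab: Stone-like weighing slab, fixed, 200 mm (its x) by 300 mm (its y), top 40 mm above the bench; origin under its centre. From its origin the nut's axis is at x -20, y -85 mm, the pocket at x 15, y 85 mm. Two other studs at its far corners (x 75, y +-125 mm) carry small hexagon nuts, under 20 mm high: not part of the job.
- nut_turn (a joint): Angle of the knurled nut in rad: 0 = bottomed on its shoulder (hard stop; its rib then points along the slab's +x, away from the robot), growing as it is unscrewed, counterclockwise from above; starts 2.0 to 3.4 open. Right-hand thread, rises 6 mm a turn. About 0.06 N m of friction; stays where it is left; at the stop the torque rises at once.
- level: The same level as a body; origin at the centre of the foot's underside.
- weight: Bystander: a loose brass weight with a knob, 40 mm in diameter, 68 mm high; origin under its centre.
- tin: Bystander: an open aluminium sample tin, 80 mm in diameter, 50 mm high; origin under its centre.
- spanner: Bystander: a loose steel spanner about 170 mm long lying to the right of the slab (-y side); origin under its middle.
Mind the look-alikes: they are no part of the job. There is more than one size of the level; the job needs the larger.

How it is judged:
On the way, in this order (a step that is already met when the one before it is completed fails the run):
1. the level is seated in the pocket ring, glass up, and let go (horizontal distance between level_center and pocket below 0.004 m and z of level_center in the frame of pocket between 0.002 and 0.0075 m and angle between level_center's own z axis and vertical below 0.08 rad and contact force between the fingers and level below 0.1 N), for 0.2 s.
2. the nut is bottomed out on its shoulder, turned by the fingers, the level still seated (all of step 1 and value of joint nut_turn below 0.08 rad and contact force between the fingers and levelling_nut above 2 N), for 0.1 s.
At the end, for the whole second after the job is handed in: After bottoming out, the nut stands a quarter turn open (1.57 rad, give or take 0.35), still, gripped with more than 3 N; the level sits released in the pocket ring, glass up (tilt under 0.08 rad), within 4 mm of the ring axis, its centre 2 to 7.5 mm above the rim (all of step 1 and value of joint nut_turn between 1.22 and 1.92 rad and velocity of joint nut_turn between -0.1 and 0.1 rad/s and contact force between the fingers and levelling_nut above 3 N); the arm keeps its last pose, push and grip.
It fails at once if the level is dropped (falls faster than 0.6 m/s out of the fingers) (linear speed of level above 0.6 m/s and contact force between the fingers and level below 0.05 N).
It fails at once if the brass weight is moved by more than 30 mm (distance of weight from where it was at the start of the episode above 0.03 m).
It fails at once if the sample tin is moved by more than 30 mm (distance of tin from where it was at the start of the episode above 0.03 m).
It fails at once if the spanner is moved by more than 30 mm (distance of spanner from where it was at the start of the episode above 0.03 m).
It also fails if it takes over 61 s, if anything falls off the work surface, if the arm or the gripper's body presses on something with over 40 N, if the wrist force passes 120 N, or if a joint passes its speed limit or range.

### The arm

A 7-joint arm with a two-finger parallel gripper is mounted at the origin on the work surface. World frame = base frame: x ahead of the robot, y to its left, z up, the work surface at z = 0. Lengths are in m, angles in rad, forces in N, time in s.
With the tool pointing down it reaches from about 0.425 to 0.875 m from the base axis. Payload 8.4 kg.
Tool frame: the origin (TCP) lies between the finger pads; the fingertips stand 22 mm ahead of it and the grasp point (between the pads) lies 3 mm ahead of it; z points along the fingers, y is the direction in which the jaws open and shut (so a half turn about z gives the same grasp; the last joint's range is limited). The gripper opens to 87 mm and grips with 3 to 60 N. Pads are 19 mm wide; open, the fingers measure 117 mm over their backs; the gripper's body (75 mm by 190 mm) begins 51 mm behind the grasp point.
Start: joints at [1.084, 0.333, 0.04, 1.465, -0.013, 1.343, -0.059], TCP at [0.246, -0.602, 0.245] pointing down, gripper open.
Joint ranges: [-2.58, 2.58], [-0.38, 2.09], [-1.3, 1.39], [0.25, 2.4], [-1.5, 4.64], [0.08, 2.09], [-2.65, 2.65]. Speed limits (rad/s): [2.22, 2.22, 2.79, 2.79, 3.14, 3.14, 3.14].

### API

Orientations are given as a unit quaternion [x, y, z, w].
In Python, from rig import r gives the robot as it stands.
- The arm moves only by the tool drive_tool, never from a script. Its arguments are lists of equal length, an entry for each row: "claw": the opening, from 0 (shut) to 1 (fully open); "travel": the shift along the tool's x, y, z in cm, a list of three; "dr": the turn, a rotation vector about the tool's x, y, z in degrees, a list of three. A call has 1 to 8 rows; each row is the pose to reach, as a shift and turn from the pose commanded when the call began, along the tool's axes at that moment; what a row does not reach only later rows make up. A row lasts 1/8 s, in which the tool goes at most 62.5 mm and 10.7 degrees, less where a joint would pass 70% of its speed; a pose out of reach is approached as far as the arm can. A call with a gripper value outside its range is refused whole. The fingers move at their own pace and stop on an object; the grip force is fixed at half the most. Time passes only in rows, so rows that repeat a pose let the fingers close. It gives the time, the measured TCP pose, the force and the opening at its end, in the units of the state.
- r.get_obs(): the state, without advancing time (a new reading comes with each control period).
- r.camera(name): name is "scene" or "top" or "wrist"; returns a dict with "frame" (384x512x3 uint8, red, green, blue), "depth" (384x512 float32, m along the optical axis (not along the pixel's ray), 0 where there is no reading), "K" (3x3 intrinsics, pixels), "rvec" (rotation vector, rad) and "tvec" (3), from world to camera coordinates, as OpenCV has them; the wrist camera has in their place "mount" (4x4, takes a point from camera to tool coordinates, whose origin is the TCP and whose axes are the flange's). Camera axes: x right, y down, z forward; pixel columns grow to the right and rows downward; lengths in m; the calibration is good to about 2 mm. A picture is of the moment at which its call begins: read the wrist's pose just before it.
- r.hand_in(): hands the job in, once; it reports no verdict.
Trained networks look in a picture, given as the dict that the camera call returned (one of the last four; its "shot" number tells which), for a name from the list of things; names that differ only in an ending like _2 or _b are one class to them, and where a whole thing is asked for, a point or a joint stands for the part that bears it (a point fixed in the world has none). Each returns a list of dicts, best first, with "conf" (0 to 1); they miss things now and then, are a little off and sometimes report something else, mostly with a low value. They report only what shows in the picture. A call takes as long as a camera call. They do not tell look-alikes from the thing itself.
- r.find_in(picture, thing): "uv" ([column, row] in pixels, amid what is visible of it).
- r.mark_of(picture, thing): "uv" ([column, row] in pixels: a listed point, or the origin of a listed thing).
The state is a dict: "time_s": time; "joint_pos": joint angles; "qd": joint speeds; "tau": joint torques, N m; "ee_pos": TCP position; "ee_rot": TCP orientation; "ft_force": force on the tool from outside, world axes, zero at the start; "ft_torque": the same for the moment, N m; "gripper_width": opening from 0.0 (shut) to 1.0 (fully open).
Only numpy, scipy, OpenCV 4.12 (cv2) and the standard library are available. Lean on these libraries where they do the work, as an engineer would, in place of code of your own. Each camera call takes 0.05 s, during which the arm holds its last target.

## Working session

There is one attempt and no reset: what is moved stays moved. The work goes in short steps, Python scripts to look and compute and a tool call to move; the robot and the scene stay as the last step left them, time stands still between calls to the robot, and variables do not carry over. Pictures are saved under pics/ and viewed, and the job is handed in when it is done.

Besides the shell and the picture viewer there is one more tool, called after ">>>" in YAML: its name, and indented under it one key for each argument. drive_tool: Moves the arm, as the interface text tells. Its arguments: {"type":"object","properties":{"claw":{"type":"array"},"travel":{"type":"array"},"dr":{"type":"array"}},"required":["claw","travel","dr"]}

```bash
ls; mkdir -p pics
cat > h.py <<'E'
import numpy as np, cv2
from rig import r
from scipy.spatial.transform import Rotation as R
def cam(n):
    o=r.get_obs(); p=r.camera(n); 
    if n=="wrist":
        T=np.eye(4); T[:3,:3]=R.from_quat(o["ee_rot"]).as_matrix(); T[:3,3]=o["ee_pos"]
        p["T"]=T@np.array(p["mount"])
    else:
        W=np.eye(4); W[:3,:3]=cv2.Rodrigues(np.array(p["rvec"],float))[0]; W[:3,3]=np.ravel(p["tvec"]); p["T"]=np.linalg.inv(W)
    return p
def save(p,n,s=1.5): cv2.imwrite("pics/"+n+".png",cv2.resize(p["frame"][:,:,::-1],None,fx=s,fy=s))
def pix(p,uv,d=None):
    u,v=uv
    if d is None: d=np.median(p["depth"][int(v)-1:int(v)+2,int(u)-1:int(u)+2])
    q=np.linalg.inv(p["K"])@[u,v,1]*d
    return (p["T"]@np.r_[q,1])[:3]
def atz(p,uv,z):
    d=p["T"][:3,:3]@(np.linalg.inv(p["K"])@[uv[0],uv[1],1]); o=p["T"][:3,3]
    return o+d*(z-o[2])/d[2]
def proj(p,X):
    c=np.linalg.inv(p["T"])@np.r_[X,1]; q=p["K"]@c[:3]; return q[:2]/q[2]
E
cat > a.py <<'E'
from h import *
o=r.get_obs(); print({k:np.round(v,3) for k,v in o.items()})
for n in ("top","scene"):
    p=cam(n); save(p,n+"0")
    print(n,np.round(p["T"],3).tolist())
    for t in ("level_center","pocket","nut_center","weight","tin","spanner","slab"):
        for f in r.mark_of(p,t)[:4]: print(t,np.round(f["uv"],1),round(f["conf"],2),np.round(pix(p,f["uv"]),3))
E
python3 a.py
```

```text
pics
{'time_s': np.float64(0.0), 'joint_pos': array([ 1.084,  0.334,  0.04 ,  1.466, -0.013,  1.343, -0.058]), 'qd': array([ 0.001,  0.   , -0.   ,  0.   , -0.001, -0.001,  0.001]), 'tau': array([-0.0000e+00, -6.5636e+01,  1.3350e+00, -4.0380e+01, -6.0000e-02,
        4.5000e-02,  0.0000e+00]), 'ee_pos': array([ 0.246, -0.601,  0.244]), 'ee_rot': array([ 0.981,  0.193, -0.   , -0.001]), 'ft_force': array([-0.164, -0.19 ,  0.934]), 'ft_torque': array([-0.019, -0.005, -0.01 ]), 'gripper_width': np.float64(0.999)}
top [[0.006, -0.992, 0.123, 0.4], [-1.0, -0.007, -0.011, -0.065], [0.012, -0.123, -0.992, 1.395], [0.0, 0.0, 0.0, 1.0]]
level_center [145.6 211.3] 0.57 [0.486 0.268 0.029]
level_center [141.3 235.3] 0.52 [0.412 0.28  0.021]
pocket [238.3 181.3] 0.76 [ 0.582 -0.022  0.042]
nut_center [295.8 193.1] 0.46 [ 0.541 -0.198  0.087]
weight [154.3 152.3] 0.66 [0.672 0.244 0.041]
weight [150.9 209.6] 0.39 [0.492 0.252 0.026]
tin [371.9 239.1] 0.81 [ 0.404 -0.448  0.005]
spanner [349.8 182.2] 0.67 [ 0.586 -0.382  0.005]
slab [268.2 187.8] 0.64 [ 0.562 -0.116  0.04 ]
slab [155.6 151.5] 0.52 [0.675 0.24  0.041]
scene [[-0.596, 0.671, -0.441, 1.054], [0.803, 0.502, -0.322, 0.266], [0.005, -0.546, -0.838, 0.954], [0.0, 0.0, 0.0, 1.0]]
level_center [383.6 244.7] 0.77 [0.498 0.267 0.027]
level_center [396.5 220.3] 0.56 [0.407 0.262 0.02 ]
pocket [270.3 206.6] 0.6 [ 0.586 -0.029  0.04 ]
nut_center [230.3 158.8] 0.44 [ 0.551 -0.193  0.087]
nut_center [227.5 165.8] 0.36 [ 0.569 -0.189  0.077]
nut_center [270.  206.3] 0.18 [ 0.586 -0.03   0.041]
weight [339.1 304.5] 0.87 [0.707 0.254 0.039]
tin [196.1 108.4] 0.79 [ 0.405 -0.46   0.004]
spanner [175.1 153.6] 0.53 [ 0.589 -0.383  0.006]
slab [246.6 194.1] 0.75 [ 0.592 -0.105  0.04 ]
```

View pics/top0.png

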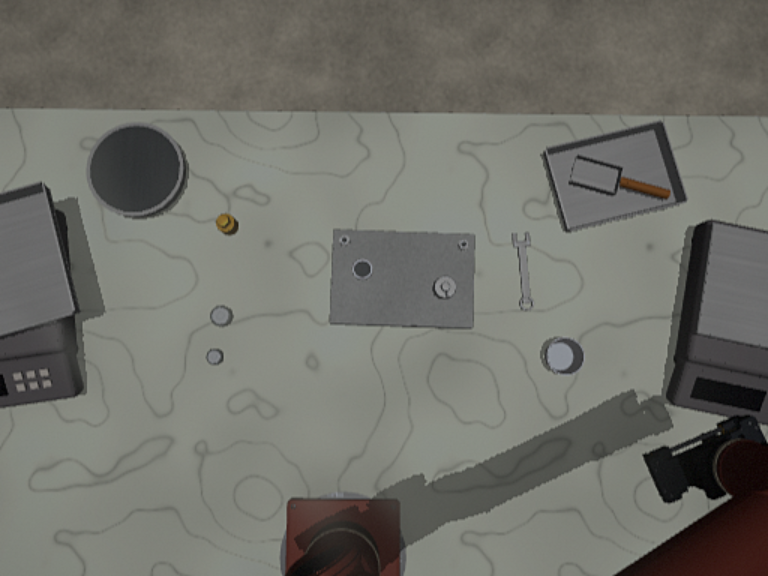

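View pics/scene0.png

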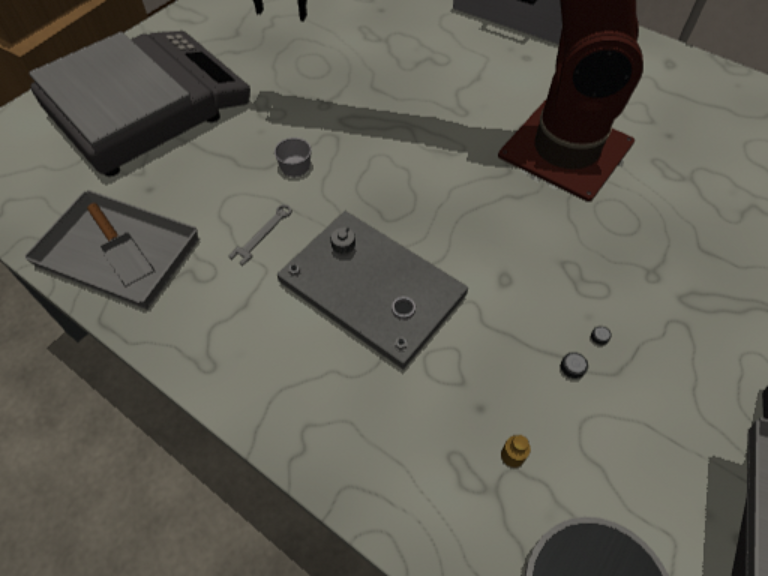

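```bash
cat >> h.py <<'E'
def plan(X,yaw):
    o=r.get_obs(); Rt=R.from_quat(o["ee_rot"]); x=Rt.as_matrix()[:,0]; cy=np.degrees(np.arctan2(x[1],x[0]))
    d=Rt.inv().apply(np.array(X)-o["ee_pos"])*100
    tgt=R.from_euler('z',yaw,degrees=True)*R.from_quat([1,0,0,0])
    rv=np.degrees((Rt.inv()*tgt).as_rotvec())
    print("pos",np.round(o["ee_pos"],4),"yaw",round(cy,2),"w",round(o["gripper_width"]*87,1),"t",round(o["time_s"],2)); print("travel",np.round(d,2),"dr",np.round(rv,1))
E
python3 - <<'E'
from h import *
p=cam("wrist"); save(p,"w0"); print(np.round(p["mount"],3),p["K"])
plan([.53,-.23,.3],70)
E
```

```text
[[-0.    -0.954 -0.3    0.083]
 [ 1.    -0.     0.     0.001]
 [-0.    -0.3    0.954 -0.14 ]
 [ 0.     0.     0.     1.   ]] [[272.7224227    0.         253.4082573 ]
 [  0.         272.7224227  194.48062688]
 [  0.           0.           1.        ]]
pos [ 0.2458 -0.6017  0.2446] yaw 22.22 w 86.8 t 0.85
travel [ 40.37 -23.66  -5.54] dr [ -0.   -0.  -47.8]
```

View pics/w0.png

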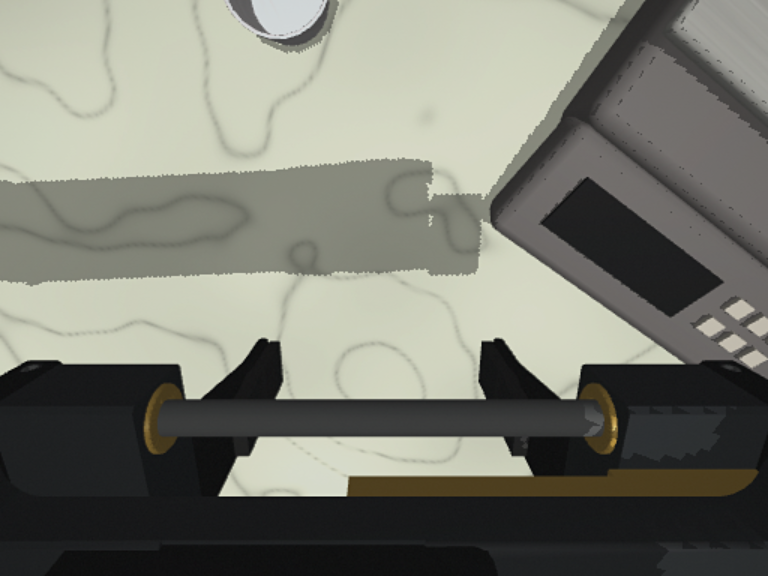

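>>> drive_tool:
  claw: [1,1,1,1,1,1,1,1]
  travel:
    - [40,-24,-5]
    - [40,-24,-5]
    - [40,-24,-5]
    - [40,-24,-5]
    - [40,-24,-5]
    - [40,-24,-5]
    - [40,-24,-5]
    - [40,-24,-5]
  dr:
    - [0,0,-50]
    - [0,0,-50]
    - [0,0,-50]
    - [0,0,-50]
    - [0,0,-50]
    - [0,0,-50]
    - [0,0,-50]
    - [0,0,-50]

```text
time_s: 1.85
ee_pos: [0.5273, -0.2245, 0.2953]
ee_rot: [0.807, 0.591, 0.001, 0.0]
ft_force: [0.5, -0.6, -0.5]
gripper_width: 1.001
```

Run:
```python
from h import *
plan([.57,-.1,.28],80)
```

```text
pos [ 0.5273 -0.2245  0.2953] yaw 72.47 w 87.1 t 1.85
travel [13.15  0.32  1.54] dr [ 0.1 -0.1 -7.5]
```

>>> drive_tool:
  claw: [1,1,1,1]
  travel:
    - [13.2,0.3,3]
    - [13.2,0.3,3]
    - [13.2,0.3,3]
    - [13.2,0.3,3]
  dr:
    - [0,0,-7.5]
    - [0,0,-7.5]
    - [0,0,-7.5]
    - [0,0,-7.5]

```text
time_s: 2.35
ee_pos: [0.5685, -0.1032, 0.2645]
ee_rot: [0.767, 0.641, -0.0, -0.0]
ft_force: [0.1, -0.8, 0.8]
gripper_width: 0.998
```

Run:
```python
from h import *
p=cam("wrist"); save(p,"w1")
for t,z in (("pocket",.052),("nut_center",.069),("nut_turn",.085),("levelling_nut",.056),("slab",0)):
    for f in r.mark_of(p,t)[:4]: print(t,np.round(f["uv"],1),round(f["conf"],2),np.round(pix(p,f["uv"]),3),np.round(atz(p,f["uv"],z),4))
plan([.49,.26,.2],118)
```

```text
pocket [258.5 118. ] 0.76 [ 0.588 -0.035  0.041] [ 0.588  -0.0349  0.052 ]
nut_center [254.1 249.7] 0.82 [ 0.553 -0.197  0.084] [ 0.5518 -0.2056  0.069 ]Traceback (most recent call last):
  File "<stdin>", line 4, in <module>
ValueError: it knows: level, level_center, levelling_nut, nut_center, pocket, slab, spanner, tin, weight
```

View pics/w1.png

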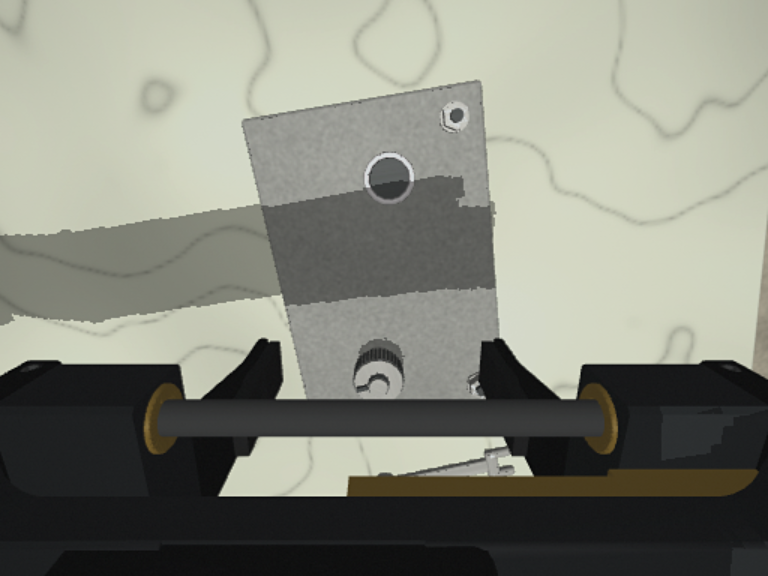

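Run:
```python
from h import *
plan([.48,.26,.2],118)
```

```text
pos [ 0.5683 -0.1057  0.2649] yaw 79.55 w 87.3 t 2.5
travel [ 34.37 -15.32   6.46] dr [  0.    0.  -38.5]
```

>>> drive_tool:
  claw: [1,1,1,1,1,1,1,1]
  travel:
    - [34,-15,4]
    - [34,-15,4]
    - [34,-15,4]
    - [34,-15,4]
    - [34,-15,4]
    - [34,-15,4]
    - [34,-15,4]
    - [34,-15,4]
  dr:
    - [0,0,-38.5]
    - [0,0,-38.5]
    - [0,0,-38.5]
    - [0,0,-38.5]
    - [0,0,-38.5]
    - [0,0,-38.5]
    - [0,0,-38.5]
    - [0,0,-38.5]

```text
time_s: 3.5
ee_pos: [0.4824, 0.2565, 0.2247]
ee_rot: [0.514, 0.858, -0.0, 0.0]
ft_force: [1.1, 0.1, -0.1]
gripper_width: 0.998
```

Run:
```python
from h import *
p=cam("wrist"); save(p,"w2")
print(np.round(p["T"][:3,3],3))
for t,z in (("level_center",.013),("level",0)):
    for f in r.mark_of(p,t)[:4]+r.find_in(p,t)[:4]: print(t,np.round(f["uv"],1),round(f["conf"],2),np.round(pix(p,f["uv"]),3),np.round(atz(p,f["uv"],z),4))
```

```text
[0.444 0.329 0.365]
level_center [203.8 133.7] 0.83 [0.404 0.273 0.021] [0.403  0.2721 0.013 ]
level_center [263.1 173.5] 0.62 [0.492 0.265 0.028] [0.4939 0.2622 0.013 ]
level_center [206.  134.3] 0.96 [0.407 0.274 0.021] [0.4057 0.2727 0.013 ]
level_center [262.9 172.8] 0.87 [0.491 0.266 0.028] [0.4932 0.2629 0.013 ]
level [256.2 169.8] 0.6 [0.482 0.265 0.028] [0.4849 0.2598 0.    ]
level [206.8 132.6] 0.59 [0.407 0.276 0.021] [0.4043 0.2731 0.    ]
level [205.4 134.9] 0.75 [0.406 0.273 0.021] [0.404  0.2696 0.    ]
level [257.9 174.2] 0.56 [0.486 0.261 0.028] [0.4899 0.2555 0.    ]
```

View pics/w2.png

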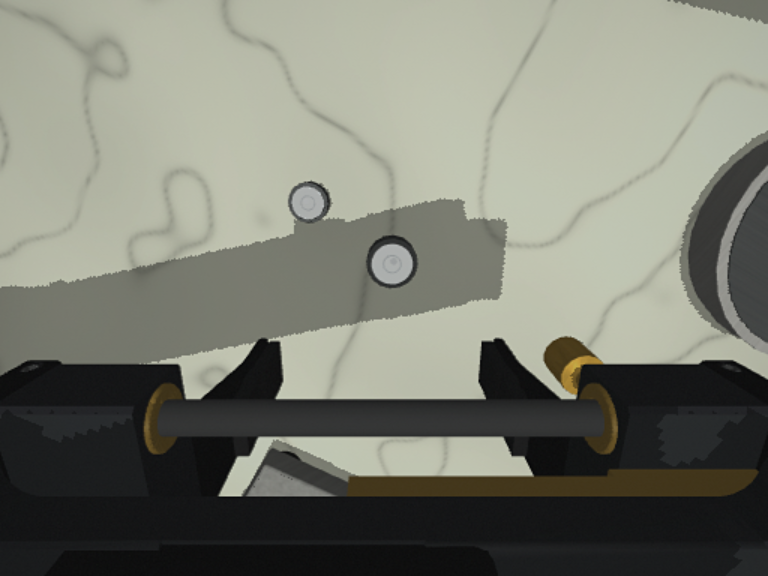

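```bash
cat >> h.py <<'E'
def cloud(p):
    h,w=p["depth"].shape; v,u=np.mgrid[:h,:w]; d=p["depth"]
    q=np.stack([u,v,np.ones_like(u)],-1)@np.linalg.inv(p["K"]).T*d[...,None]
    X=q@p["T"][:3,:3].T+p["T"][:3,3]; X[d==0]=np.nan; return X
def disc(p,c,rad,z0,z1):
    X=cloud(p); m=(np.hypot(X[...,0]-c[0],X[...,1]-c[1])<rad)&(X[...,2]>z0)&(X[...,2]<z1)
    q=X[m]; pts=q[:,:2].astype(np.float32)
    (cc,rr)=cv2.minEnclosingCircle(pts)
    print("n",len(q),"mean",q.mean(0).round(4),"encl",np.round(cc,4),"r",round(rr,4),"zmed",np.median(q[:,2]).round(4)); return m
E
python3 - <<'E'
from h import *
p=cam("wrist"); disc(p,(.491,.265),.04,.022,.04); disc(p,(.491,.265),.04,.010,.04); disc(p,(.405,.273),.03,.012,.04)
plan([.491,.265,.15],118)
E
```

```text
n 895 mean [0.4903 0.2619 0.0271] encl [0.4907 0.261 ] r 0.0223 zmed 0.0272
n 941 mean [0.4898 0.2626 0.0265] encl [0.4907 0.261 ] r 0.0223 zmed 0.0271
n 585 mean [0.4059 0.2732 0.0204] encl [0.4055 0.2727] r 0.0169 zmed 0.0206
pos [0.4822 0.2567 0.2247] yaw 118.1 w 86.9 t 3.8
travel [0.32 1.17 7.47] dr [0.  0.  0.1]
```

>>> drive_tool:
  claw: [1,1,1,1]
  travel:
    - [0,1,6]
    - [0,1,12]
    - [0,1,12]
    - [0,1,12]
  dr:
    - [0,0,0]
    - [0,0,0]
    - [0,0,0]
    - [0,0,0]

```text
time_s: 4.3
ee_pos: [0.4913, 0.2631, 0.1067]
ee_rot: [0.513, 0.858, 0.001, 0.0]
ft_force: [0.2, 0.8, 0.6]
gripper_width: 1.0
```

Run:
```python
from h import *
p=cam("wrist"); save(p,"w3"); disc(p,(.491,.262),.03,.022,.04)
plan([.49,.261,.018],118)
```

```text
n 1879 mean [0.4901 0.2624 0.0271] encl [0.4905 0.2611] r 0.022 zmed 0.0273
pos [0.4918 0.2634 0.1074] yaw 118.2 w 87.0 t 4.35
travel [-0.12 -0.3   8.94] dr [0.2 0.  0.2]
```

View pics/w3.png

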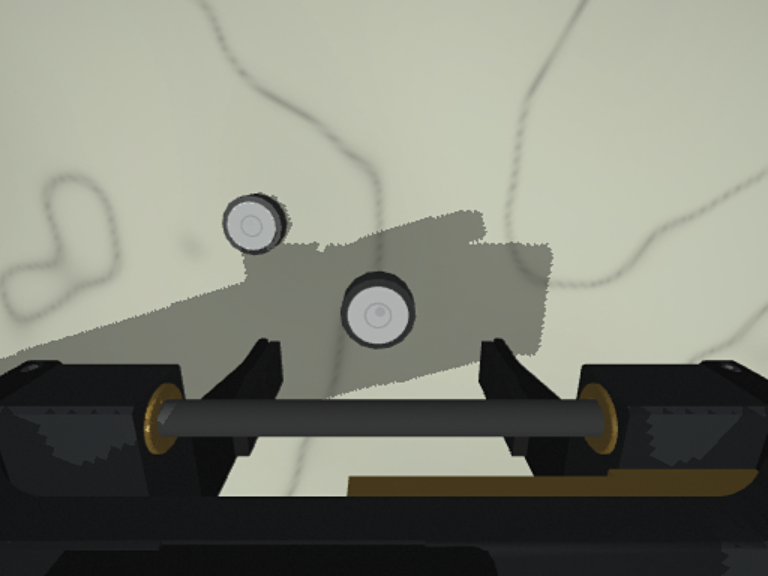

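>>> drive_tool:
  claw: [1,1,1,1,1]
  travel:
    - [-0.1,-0.3,3]
    - [-0.1,-0.3,6]
    - [-0.1,-0.3,7.5]
    - [-0.1,-0.3,8.2]
    - [-0.1,-0.3,8.2]
  dr:
    - [0,0,0]
    - [0,0,0]
    - [0,0,0]
    - [0,0,0]
    - [0,0,0]

```text
time_s: 4.97
ee_pos: [0.4888, 0.2606, 0.0234]
ee_rot: [0.513, 0.858, 0.0, 0.0]
ft_force: [0.6, 1.2, -0.2]
gripper_width: 1.0
```

>>> drive_tool:
  claw: [0.6,0.4,0.4,0.4,0.4,0.4]
  travel:
    - [0,0,0]
    - [0,0,0]
    - [0,0,0]
    - [0,0,0]
    - [0,0,0]
    - [0,0,0]
  dr:
    - [0,0,0]
    - [0,0,0]
    - [0,0,0]
    - [0,0,0]
    - [0,0,0]
    - [0,0,0]

```text
time_s: 5.72
ee_pos: [0.4883, 0.2603, 0.0226]
ee_rot: [0.513, 0.858, 0.0, 0.0]
ft_force: [0.5, -0.0, -0.2]
gripper_width: 0.498
```

>>> drive_tool:
  claw: [0,0,0]
  travel:
    - [0,0,0]
    - [0,0,0]
    - [0,0,-1]
  dr:
    - [0,0,0]
    - [0,0,0]
    - [0,0,0]

```text
time_s: 6.1
ee_pos: [0.4875, 0.2598, 0.0322]
ee_rot: [0.513, 0.858, -0.001, -0.001]
ft_force: [-0.0, 0.6, -1.6]
gripper_width: 0.5
```

>>> drive_tool:
  claw: [0,0,0,0]
  travel:
    - [0,0,-5]
    - [0,0,-10]
    - [0,0,-13]
    - [0,0,-13]
  dr:
    - [0,0,0]
    - [0,0,0]
    - [0,0,0]
    - [0,0,0]

```text
time_s: 6.6
ee_pos: [0.4893, 0.261, 0.1655]
ee_rot: [0.513, 0.858, 0.002, 0.001]
ft_force: [0.1, 0.6, -1.2]
gripper_width: 0.503
```

Run:
```python
from h import *
p=cam("wrist"); save(p,"w4"); o=r.get_obs(); print(o["ft_force"],o["gripper_width"])
plan([.55,-.06,.2],90)
```

```text
[ 0.41370876 -0.3777739  -2.22158087] 0.4932586511469232
pos [0.4885 0.2604 0.1635] yaw 118.21 w 42.9 t 6.65
travel [-31.14  -9.72  -3.65] dr [ 0.1  0.  28.2]
```

View pics/w4.png

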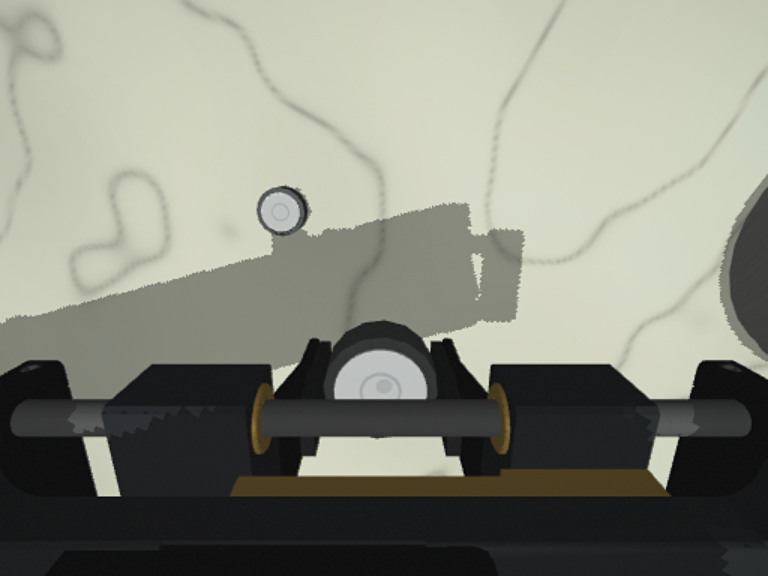

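Run:
```python
from h import *
plan([.58,-.11,.2],83)
```

```text
pos [0.4885 0.2604 0.1635] yaw 118.21 w 42.9 t 6.65
travel [-36.96  -9.44  -3.64] dr [ 0.1  0.  35.2]
```

>>> drive_tool:
  claw: [0,0,0,0,0,0,0,0]
  travel:
    - [-5,-1.3,-1.5]
    - [-10,-2.6,-3]
    - [-15,-3.8,-4]
    - [-20,-5,-4]
    - [-25,-6.3,-4]
    - [-30,-7.6,-4]
    - [-34,-8.6,-4]
    - [-37,-9.5,-4]
  dr:
    - [0,0,5]
    - [0,0,10]
    - [0,0,15]
    - [0,0,20]
    - [0,0,25]
    - [0,0,30]
    - [0,0,35]
    - [0,0,35]

```text
time_s: 7.65
ee_pos: [0.5793, -0.1127, 0.2013]
ee_rot: [0.749, 0.663, -0.001, -0.001]
ft_force: [1.0, -0.3, -1.3]
gripper_width: 0.494
```

>>> drive_tool:
  claw: [0,0]
  travel:
    - [0,0,0]
    - [0,0,0]
  dr:
    - [0,0,0]
    - [0,0,0]

```text
time_s: 7.9
ee_pos: [0.5793, -0.1097, 0.2018]
ee_rot: [0.748, 0.664, -0.0, -0.001]
ft_force: [0.4, 0.8, -0.3]
gripper_width: 0.492
```

Run:
```python
from h import *
p=cam("wrist"); save(p,"w5"); 
for f in r.mark_of(p,"pocket")[:2]: print(np.round(f["uv"],1),round(f["conf"],2),np.round(atz(p,f["uv"],.052),4))
disc(p,(.588,-.035),.03,.046,.06)
plan([.588,-.035,.12],83)
```

```text
[254.9 116.2] 0.85 [ 0.59   -0.0359  0.052 ]
n 552 mean [ 0.5885 -0.0357  0.0517] encl [ 0.5885 -0.0362] r 0.0214 zmed 0.0518
pos [ 0.5794 -0.1092  0.2023] yaw 83.32 w 43.3 t 8.0
travel [ 7.46 -0.01  8.24] dr [-0.  -0.   0.3]
```

View pics/w5.png

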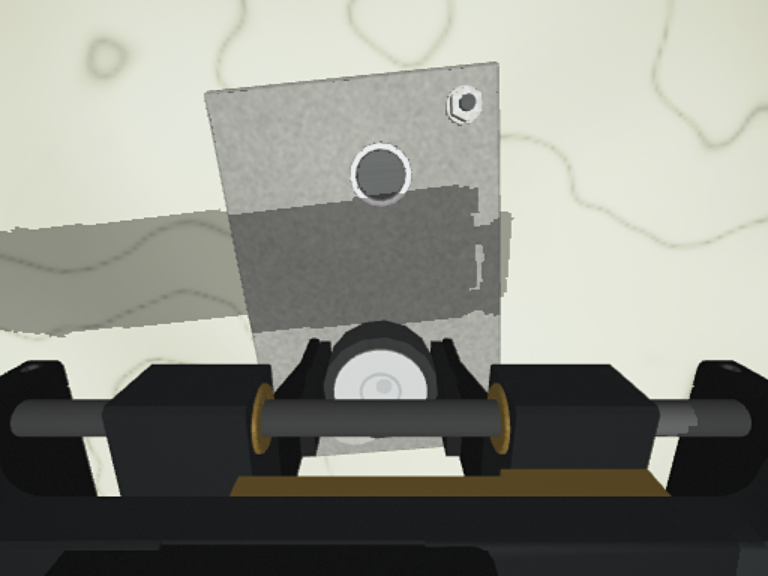

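Run:
```python
from h import *
p=cam("wrist"); X=cloud(p); o=r.get_obs(); Rt=R.from_quat(o["ee_rot"]).as_matrix()
L=(X-o["ee_pos"])@Rt
m=(np.abs(L[...,1])<.024)&(L[...,2]<.0)&(L[...,2]>-.012)&(L[...,0]>-.03)&(L[...,0]<.03)
v,u=np.nonzero(m); print(m.sum(), np.median(L[m],0).round(4))
for row in range(v.min(),v.max()+1,3):
    s=L[row][m[row]]
    if len(s): print(row,len(s),u[v==row].min(),u[v==row].max(),s[:,1].min().round(4),s[:,1].max().round(4),s[:,0].mean().round(4),s[:,2].mean().round(4))
```

```text
2909 [ 0.0081  0.0003 -0.0044]
222 2 253 255 0.0003 0.0014 0.0219 -0.0004
225 28 240 267 -0.0069 0.008 0.0209 -0.0022
228 40 234 273 -0.0103 0.0114 0.0195 -0.003
231 50 228 277 -0.0137 0.0137 0.0178 -0.0032
234 57 225 281 -0.0155 0.016 0.0162 -0.0037
237 62 223 284 -0.0167 0.0177 0.0145 -0.0038
240 66 220 285 -0.0184 0.0181 0.0129 -0.0043
243 70 212 293 -0.0231 0.023 0.011 -0.0042
246 82 210 295 -0.0237 0.0238 0.0092 -0.0043
249 88 209 296 -0.0238 0.0237 0.0074 -0.0045
252 89 208 297 -0.0238 0.0237 0.0059 -0.0051
255 82 213 294 -0.0219 0.0231 0.0037 -0.0046
258 82 213 294 -0.0217 0.0231 0.0018 -0.0046
261 81 213 294 -0.0219 0.023 -0.0001 -0.0046
264 80 213 294 -0.0219 0.023 -0.0021 -0.0045
291 13 247 259 -0.0033 0.0038 -0.0212 -0.0031
```

Run:
```python
from h import *
plan([.5885,-.036,.09],83.3)
```

```text
pos [ 0.5794 -0.1093  0.2024] yaw 83.32 w 43.1 t 8.05
travel [ 7.38  0.05 11.25] dr [-0. -0.  0.]
```

>>> drive_tool:
  claw: [0,0,0,0,0,0,0]
  travel:
    - [4,0,1]
    - [7.4,0,3]
    - [7.4,0,6]
    - [7.4,0,9]
    - [7.4,0,11]
    - [7.4,0,11.3]
    - [7.4,0,11.3]
  dr:
    - [0,0,0]
    - [0,0,0]
    - [0,0,0]
    - [0,0,0]
    - [0,0,0]
    - [0,0,0]
    - [0,0,0]

```text
time_s: 8.93
ee_pos: [0.5887, -0.0371, 0.0903]
ee_rot: [0.748, 0.664, 0.0, 0.0]
ft_force: [-0.4, -0.4, -0.6]
gripper_width: 0.495
```

Run:
```python
from h import *
plan([.5885,-.036,.068],83.3)
print(r.get_obs()["ft_force"])
```

```text
pos [ 0.5887 -0.0371  0.0903] yaw 83.22 w 43.1 t 8.93
travel [ 0.1  -0.03  2.23] dr [ 0.  -0.  -0.1]
[-0.43452211 -0.44359222 -0.63924047]
```

>>> drive_tool:
  claw: [0,0,0,0,0,0,0]
  travel:
    - [0.1,0,0.6]
    - [0.1,0,1.1]
    - [0.1,0,1.5]
    - [0.1,0,1.8]
    - [0.1,0,2.0]
    - [0.1,0,2.2]
    - [0.1,0,2.2]
  dr:
    - [0,0,0]
    - [0,0,0]
    - [0,0,0]
    - [0,0,0]
    - [0,0,0]
    - [0,0,0]
    - [0,0,0]

```text
time_s: 9.8
ee_pos: [0.5881, -0.0362, 0.0673]
ee_rot: [0.748, 0.664, -0.0, -0.0]
ft_force: [-0.5, -0.2, -2.2]
gripper_width: 0.497
```

>>> drive_tool:
  claw: [0,0,0]
  travel:
    - [0,0,0.1]
    - [0,0,0.2]
    - [0,0,0.2]
  dr:
    - [0,0,0]
    - [0,0,0]
    - [0,0,0]

```text
time_s: 10.18
ee_pos: [0.5882, -0.0362, 0.0666]
ee_rot: [0.748, 0.664, -0.0, 0.0]
ft_force: [-8.3, 0.3, 10.5]
gripper_width: 0.498
```

>>> drive_tool:
  claw: [0.55,0.7,0.9,0.9]
  travel:
    - [0,0,0]
    - [0,0,0]
    - [0,0,0]
    - [0,0,0]
  dr:
    - [0,0,0]
    - [0,0,0]
    - [0,0,0]
    - [0,0,0]

```text
time_s: 10.68
ee_pos: [0.5884, -0.0362, 0.0655]
ee_rot: [0.748, 0.664, 0.0, 0.0]
ft_force: [-0.1, -0.5, 0.0]
gripper_width: 0.807
```

>>> drive_tool:
  claw: [1,1,1,1,1]
  travel:
    - [0,0,-2]
    - [0,0,-6]
    - [-3,0,-12]
    - [-6,0,-12]
    - [-6,0,-12]
  dr:
    - [0,0,0]
    - [0,0,0]
    - [0,0,0]
    - [0,0,0]
    - [0,0,0]

```text
time_s: 11.3
ee_pos: [0.5815, -0.0991, 0.1879]
ee_rot: [0.749, 0.662, 0.0, 0.002]
ft_force: [-0.0, -0.6, -0.3]
gripper_width: 0.998
```

Run:
```python
from h import *
p=cam("wrist"); save(p,"w6"); m=disc(p,(.5885,-.036),.03,.064,.08)
X=cloud(p)[m]; A=np.c_[X[:,:2]-X[:,:2].mean(0),np.ones(len(X))]; c=np.linalg.lstsq(A,X[:,2],rcond=None)[0]; print("slope",c)
plan([.55,-.2,.2],83)
```

```text
n 1759 mean [ 0.589  -0.036   0.0711] encl [ 0.5889 -0.0366] r 0.0219 zmed 0.0712
slope [ 0.00222163 -0.00379662  0.07110422]
pos [ 0.5814 -0.097   0.187 ] yaw 83.09 w 86.7 t 11.35
travel [-10.6   -1.87  -1.29] dr [0.1 0.  0.1]
```

View pics/w6.png

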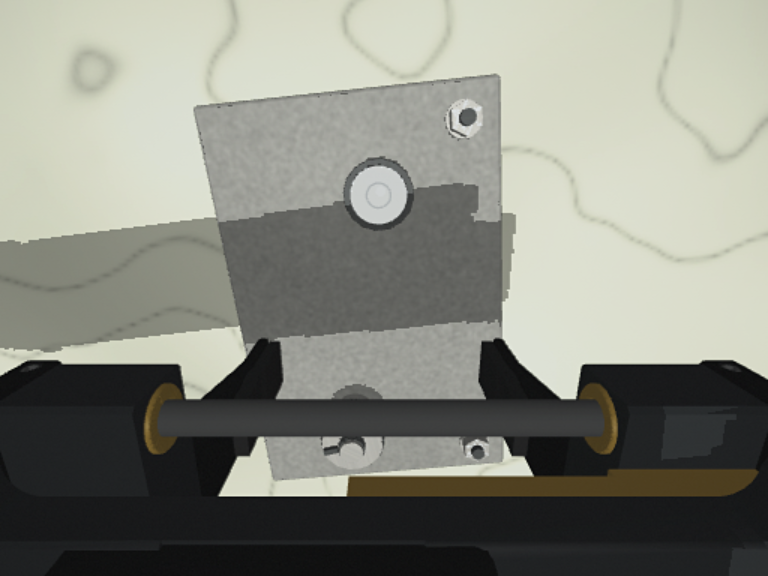

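Run:
```python
from h import *
plan([.62,-.205,.2],172); print(r.get_obs()["joint_pos"].round(3))
```

```text
pos [ 0.5814 -0.097   0.187 ] yaw 83.09 w 86.7 t 11.35
travel [-10.26   5.14  -1.28] dr [  0.1   0.1 -88.9]
[ 0.497  0.287 -0.486  1.673  0.142  1.215 -0.142]
```

>>> drive_tool:
  claw: [1,1,1,1,1,1,1,1]
  travel:
    - [-2,1,-2]
    - [-4,2,-2]
    - [-6,3,-2]
    - [-8,4,-2]
    - [-10,5,-2]
    - [-10,5,-2]
    - [-10,5,-2]
    - [-10,5,-2]
  dr:
    - [0,0,-11]
    - [0,0,-22]
    - [0,0,-33]
    - [0,0,-44]
    - [0,0,-55]
    - [0,0,-66]
    - [0,0,-77]
    - [0,0,-88]

```text
time_s: 12.35
ee_pos: [0.6193, -0.1994, 0.2057]
ee_rot: [0.091, 0.996, 0.001, -0.0]
ft_force: [-1.1, -0.4, -1.2]
gripper_width: 0.998
```

>>> drive_tool:
  claw: [1,1]
  travel:
    - [0,0,0]
    - [0,0,0]
  dr:
    - [0,0,-3]
    - [0,0,-3]

```text
time_s: 12.6
ee_pos: [0.6193, -0.1997, 0.2057]
ee_rot: [0.068, 0.998, 0.0, -0.0]
ft_force: [-0.1, 0.5, -0.4]
gripper_width: 1.002
```

Run:
```python
from h import *
p=cam("wrist"); save(p,"w7"); disc(p,(.55,-.205),.04,.077,.09);disc(p,(.55,-.205),.04,.0905,.11)
plan([.552,-.205,.07],172); print(r.get_obs()["joint_pos"].round(3))
u,v=map(int,proj(p,[.551,-.205,.085]))
c=p["frame"][v-40:v+40,u-40:u+40]; print(u,v); cv2.imwrite("pics/w7c.png",cv2.resize(c[:,:,::-1],None,fx=7,fy=7))
```

```text
n 1525 mean [ 0.5482 -0.2047  0.0834] encl [ 0.549  -0.2049] r 0.0229 zmed 0.0833
n 276 mean [ 0.5487 -0.2049  0.0921] encl [ 0.5487 -0.2055] r 0.009 zmed 0.0922
pos [ 0.6192 -0.1999  0.2057] yaw 172.15 w 87.2 t 12.65
travel [ 6.59 -1.43 13.57] dr [ 0.  -0.   0.2]
[ 0.746  0.439 -0.674  1.485  0.277  1.316  1.482]
238 125
```

View pics/w7.png

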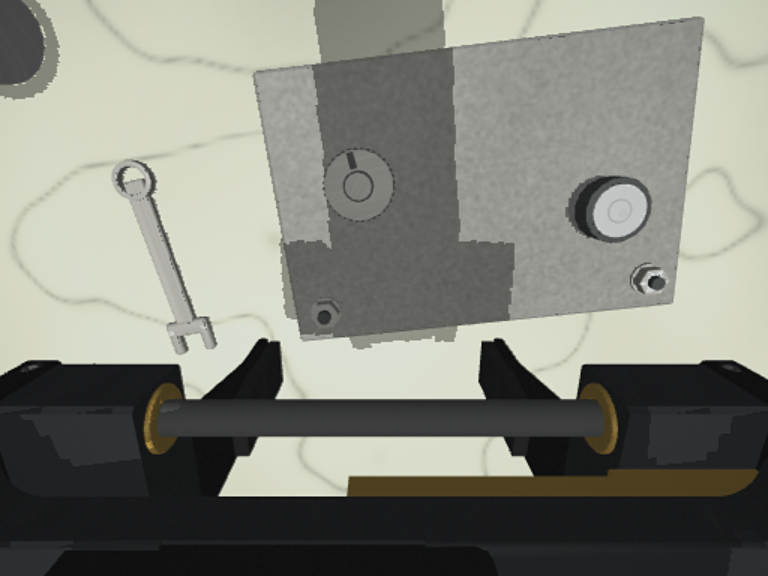

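View pics/w7c.png

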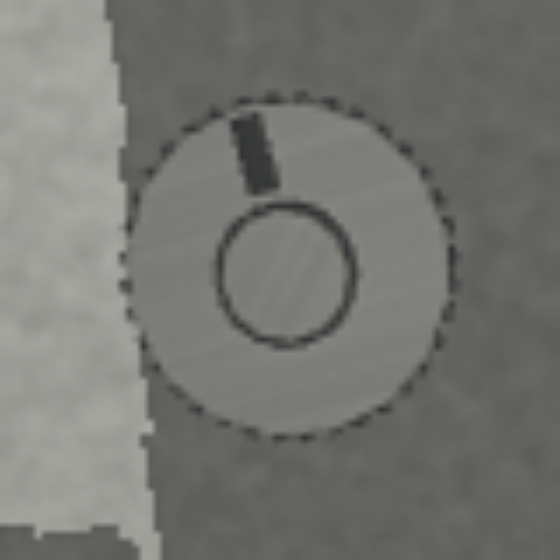

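>>> drive_tool:
  claw: [1,1,1,1]
  travel:
    - [4,-0.5,1]
    - [7,-0.5,5]
    - [7,-0.5,8]
    - [7,-0.5,8]
  dr:
    - [0,0,0]
    - [0,0,0]
    - [0,0,0]
    - [0,0,0]

```text
time_s: 13.15
ee_pos: [0.5476, -0.1958, 0.124]
ee_rot: [0.069, 0.998, 0.001, -0.002]
ft_force: [0.5, -0.0, 0.1]
gripper_width: 1.0
```

Run:
```python
from h import *
p=cam("wrist"); save(p,"w8"); disc(p,(.55,-.205),.03,.077,.09);disc(p,(.55,-.205),.03,.0905,.11)
plan([.549,-.205,.073],172.2); print(r.get_obs()["joint_pos"].round(3))
```

```text
n 2337 mean [ 0.5456 -0.2043  0.0833] encl [ 0.5486 -0.2052] r 0.0231 zmed 0.0833
n 418 mean [ 0.5481 -0.2048  0.0921] encl [ 0.5477 -0.2048] r 0.009 zmed 0.0922
pos [ 0.549  -0.1959  0.1257] yaw 172.15 w 86.9 t 13.2
travel [-0.13 -0.9   5.27] dr [ 0.  -0.1 -0.1]
[ 0.829  0.371 -0.681  1.744  0.256  1.118  1.502]
```

View pics/w8.png

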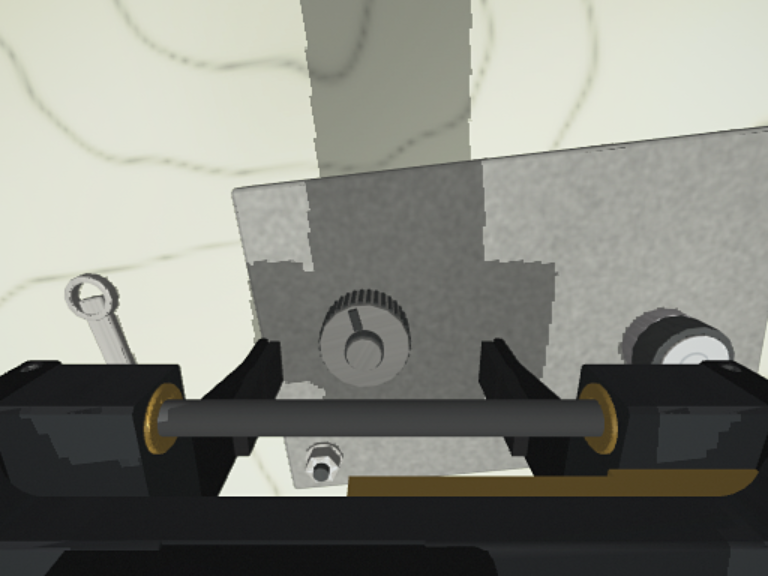

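>>> drive_tool:
  claw: [1,1,1,1,1]
  travel:
    - [0,-0.9,1]
    - [0,-0.9,3]
    - [0,-0.9,5]
    - [0,-0.9,5.2]
    - [0,-0.9,5.2]
  dr:
    - [0,0,0]
    - [0,0,0]
    - [0,0,0]
    - [0,0,0]
    - [0,0,0]

```text
time_s: 13.82
ee_pos: [0.5479, -0.205, 0.0734]
ee_rot: [0.068, 0.998, 0.0, -0.0]
ft_force: [0.4, 0.7, 1.0]
gripper_width: 0.999
```

Run:
```python
from h import *
plan([.5485,-.205,.073],172.2); print(r.get_obs()["ft_force"].round(2))
```

```text
pos [ 0.5479 -0.205   0.0734] yaw 172.18 w 86.9 t 13.82
travel [-0.06  0.01  0.04] dr [ 0. -0. -0.]
[0.41 0.75 1.  ]
```

>>> drive_tool:
  claw: [0.55,0.4,0.2,0,0,0,0,0]
  travel:
    - [0,0,0]
    - [0,0,0]
    - [0,0,0]
    - [0,0,0]
    - [0,0,0]
    - [0,0,0]
    - [0,0,0]
    - [0,0,0]
  dr:
    - [0,0,0]
    - [0,0,0]
    - [0,0,0]
    - [0,0,0]
    - [0,0,0]
    - [0,0,0]
    - [0,0,0]
    - [0,0,0]

```text
time_s: 14.82
ee_pos: [0.5481, -0.2039, 0.0736]
ee_rot: [0.068, 0.998, 0.001, 0.0]
ft_force: [-0.1, 5.1, 2.4]
gripper_width: 0.495
```

Run:
```python
from h import *
plan([.5485,-.205,.073],172.2); o=r.get_obs(); print(o["ft_force"].round(2),o["ft_torque"].round(3))
```

```text
pos [ 0.5481 -0.2039  0.0736] yaw 172.23 w 43.1 t 14.82
travel [-0.05 -0.1   0.06] dr [ 0.1 -0.   0. ]
[-0.09  5.05  2.44] [ 1.253 -0.126  0.013]
```

>>> drive_tool:
  claw: [0,0,0,0,0,0,0,0]
  travel:
    - [0,0.1,0.01]
    - [0,0.1,0.03]
    - [0,0.1,0.05]
    - [0,0.1,0.06]
    - [0,0.1,0.08]
    - [0,0.1,0.1]
    - [0,0.1,0.11]
    - [0,0.1,0.13]
  dr:
    - [0,0,8]
    - [0,0,18]
    - [0,0,28]
    - [0,0,38]
    - [0,0,48]
    - [0,0,58]
    - [0,0,69]
    - [0,0,80]

```text
time_s: 15.82
ee_pos: [0.5484, -0.2036, 0.0723]
ee_rot: [0.692, 0.722, 0.0, -0.0]
ft_force: [1.3, 2.9, 0.0]
gripper_width: 0.497
```

Run:
```python
from h import *
plan([.5485,-.205,.073],90); o=r.get_obs(); print(o["ft_force"].round(2),o["ft_torque"].round(3),o["joint_pos"].round(2))
```

```text
pos [ 0.5484 -0.2036  0.0723] yaw 92.37 w 43.2 t 15.82
travel [-0.14  0.01 -0.07] dr [ 0.  -0.   2.4]
[1.34 2.91 0.02] [ 0.749 -0.401  0.03 ] [ 0.61  0.38 -0.4   1.8   0.17  1.    0.18]
```

>>> drive_tool:
  claw: [0,0,0,0,0,0,0,0]
  travel:
    - [0,0,0.01]
    - [0,0,0.03]
    - [0,0,0.05]
    - [0,0,0.06]
    - [0,0,0.08]
    - [0,0,0.1]
    - [0,0,0.11]
    - [0,0,0.13]
  dr:
    - [0,0,10]
    - [0,0,20]
    - [0,0,30]
    - [0,0,40]
    - [0,0,50]
    - [0,0,60]
    - [0,0,70]
    - [0,0,80]

```text
time_s: 16.82
ee_pos: [0.5487, -0.2038, 0.071]
ee_rot: [0.994, 0.108, 0.001, -0.0]
ft_force: [2.9, 1.5, -2.7]
gripper_width: 0.494
```

Run:
```python
from h import *
plan([.5485,-.205,.073],12); o=r.get_obs(); print(o["ft_force"].round(2),o["ft_torque"].round(3),o["joint_pos"].round(2))
p=cam("wrist"); save(p,"w9")
```

```text
pos [ 0.5487 -0.2038  0.071 ] yaw 12.39 w 43.0 t 16.82
travel [-0.04  0.11 -0.2 ] dr [-0.  -0.1  0.4]
[ 2.91  1.5  -2.73] [ 0.491 -0.655  0.021] [ 0.41  0.36 -0.16  1.81  0.07  0.98 -1.13]
```

View pics/w9.png

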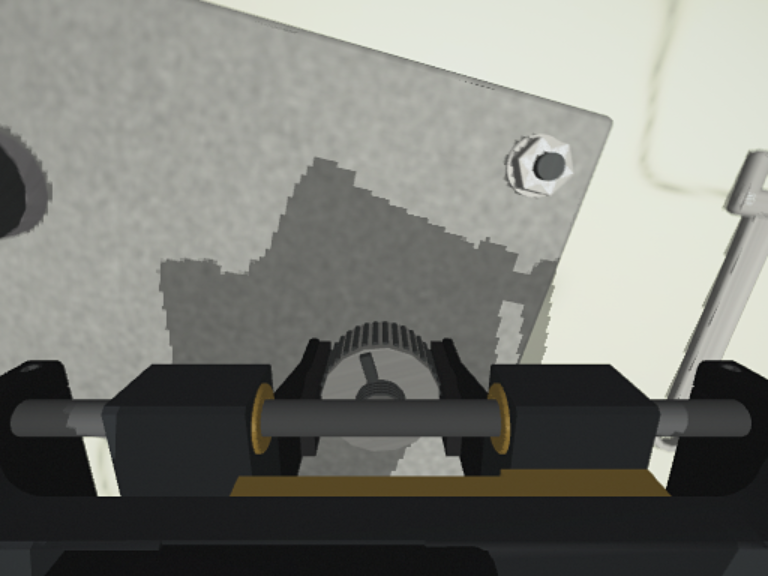

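>>> drive_tool:
  claw: [0,0,0,0]
  travel:
    - [0,0,0.01]
    - [0,0,0.03]
    - [0,0,0.04]
    - [0,0,0.04]
  dr:
    - [0,0,10]
    - [0,0,19]
    - [0,0,24]
    - [0,0,24]

```text
time_s: 17.38
ee_pos: [0.5486, -0.204, 0.0706]
ee_rot: [0.995, -0.097, 0.001, -0.0]
ft_force: [4.1, 2.6, -1.5]
gripper_width: 0.494
```

```bash
cat > s.py <<'E'
from h import *
plan([.5485,-.205,.073],-18); o=r.get_obs(); print(o["ft_force"].round(2),o["ft_torque"].round(3),o["joint_pos"].round(3))
E
python3 s.py
```

```text
pos [ 0.5486 -0.204   0.0706] yaw -11.13 w 43.0 t 17.38
travel [ 0.01  0.1  -0.24] dr [-0.  -0.1  6.9]
[ 4.06  2.64 -1.53] [ 0.521 -0.953 -0.056] [ 0.355  0.358 -0.09   1.811  0.037  0.974 -1.515]
```

>>> drive_tool:
  claw: [0,0,0]
  travel:
    - [0,0,0]
    - [0,0,0.01]
    - [0,0,0.01]
  dr:
    - [0,0,2]
    - [0,0,4]
    - [0,0,4]

```text
time_s: 17.75
ee_pos: [0.5486, -0.204, 0.0706]
ee_rot: [0.991, -0.132, 0.001, -0.0]
ft_force: [5.4, 3.3, -2.7]
gripper_width: 0.499
```

```bash
python3 s.py
```

```text
pos [ 0.5486 -0.204   0.0706] yaw -15.13 w 43.4 t 17.75
travel [ 0.01  0.1  -0.24] dr [-0.  -0.1  2.9]
[ 5.38  3.28 -2.72] [ 0.579 -1.066  0.013] [ 0.346  0.357 -0.078  1.811  0.032  0.973 -1.581]
```

>>> drive_tool:
  claw: [0,0,0]
  travel:
    - [0,0,0]
    - [0,0,0]
    - [0,0,0]
  dr:
    - [0,0,2]
    - [0,0,3]
    - [0,0,3]

```text
time_s: 18.12
ee_pos: [0.5486, -0.204, 0.0705]
ee_rot: [0.988, -0.157, 0.001, -0.0]
ft_force: [4.5, 1.4, -3.0]
gripper_width: 0.496
```

```bash
python3 s.py
```

```text
pos [ 0.5486 -0.204   0.0705] yaw -18.06 w 43.2 t 18.12
travel [ 0.02  0.1  -0.25] dr [-0.  -0.1 -0.1]
[ 4.5   1.4  -2.97] [ 0.536 -1.056  0.463] [ 0.338  0.357 -0.07   1.812  0.029  0.973 -1.629]
```

>>> drive_tool:
  claw: [0,0,0]
  travel:
    - [0,0,0]
    - [0,0,0]
    - [0,0,0]
  dr:
    - [0,0,2]
    - [0,0,3]
    - [0,0,3]

```text
time_s: 18.5
ee_pos: [0.548, -0.2038, 0.0705]
ee_rot: [0.983, -0.184, -0.0, -0.0]
ft_force: [1.4, 4.7, 0.5]
gripper_width: 0.5
```

```bash
python3 s.py
```

```text
pos [ 0.548  -0.2038  0.0705] yaw -21.2 w 43.5 t 18.5
travel [ 0.09  0.09 -0.25] dr [-0.   0.  -3.2]
[1.36 4.67 0.49] [ 1.001 -0.393  0.832] [ 0.331  0.356 -0.06   1.813  0.025  0.974 -1.681]
```

Run:
```python
from h import *
p=cam("wrist"); cv2.imwrite("pics/w10.png",cv2.resize(p["frame"][190:310,180:330,::-1],None,fx=5,fy=5,interpolation=cv2.INTER_CUBIC))
pl=cam("top"); disc(pl,(.588,-.036),.04,.062,.08)
```

```text
n 155 mean [ 0.589  -0.0323  0.0711] encl [ 0.5895 -0.0317] r 0.0218 zmed 0.0713
```

View pics/w10.png

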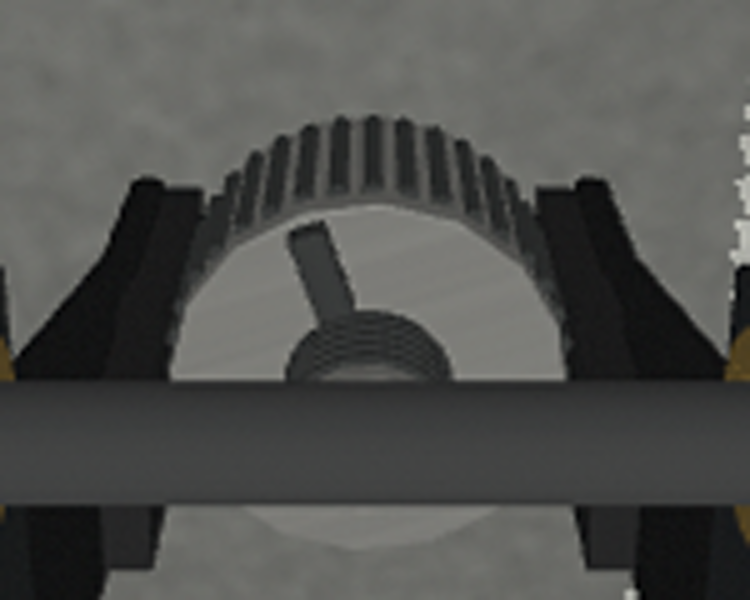

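>>> drive_tool:
  claw: [0,0,0,0,0,0,0,0]
  travel:
    - [0,0,0]
    - [0,0,-0.03]
    - [0,0,-0.05]
    - [0,0,-0.06]
    - [0,0,-0.08]
    - [0,0,-0.1]
    - [0,0,-0.11]
    - [0,0,-0.13]
  dr:
    - [0,0,-10]
    - [0,0,-20]
    - [0,0,-30]
    - [0,0,-40]
    - [0,0,-50]
    - [0,0,-60]
    - [0,0,-70]
    - [0,0,-80]

```text
time_s: 19.6
ee_pos: [0.5482, -0.2044, 0.0718]
ee_rot: [0.87, 0.492, 0.0, -0.0]
ft_force: [3.4, 3.6, -0.4]
gripper_width: 0.498
```

>>> drive_tool:
  claw: [0,0,0,0,0]
  travel:
    - [0,0,-0.01]
    - [0,0,-0.02]
    - [0,0,-0.02]
    - [0,0,-0.02]
    - [0,0,-0.02]
  dr:
    - [0,0,-7]
    - [0,0,-11]
    - [0,0,-11]
    - [0,0,-11]
    - [0,0,-11]

```text
time_s: 20.23
ee_pos: [0.5482, -0.2043, 0.072]
ee_rot: [0.821, 0.571, 0.0, 0.0]
ft_force: [2.8, 3.9, -0.4]
gripper_width: 0.498
```

```bash
python3 s.py
python3 - <<'E'
from h import *
p=cam("wrist"); save(p,"w11"); disc(p,(.589,-.036),.03,.064,.08)
o=r.get_obs(); print(o["qd"].round(3),o["gripper_width"])
E
```

```text
pos [ 0.5482 -0.2043  0.072 ] yaw 69.65 w 43.3 t 20.23
travel [-0.05  0.05 -0.1 ] dr [-0.  -0.  87.7]
[ 2.77  3.92 -0.37] [ 0.854 -0.808  0.068] [ 0.555  0.375 -0.329  1.799  0.142  0.989 -0.186]
n 0 mean [nan nan nan] encl [0. 0.] r 0.0 zmed nan
[-0.001 -0.     0.001 -0.     0.001  0.     0.001] 0.4982190801548976h.py:37: RuntimeWarning: Mean of empty slice.
  print("n",len(q),"mean",q.mean(0).round(4),"encl",np.round(cc,4),"r",round(rr,4),"zmed",np.median(q[:,2]).round(4)); return m
  ret = um.true_divide(
  return _methods._mean(a, axis=axis, dtype=dtype,
  ret = ret.dtype.type(ret / rcount)
```

View pics/w11.png

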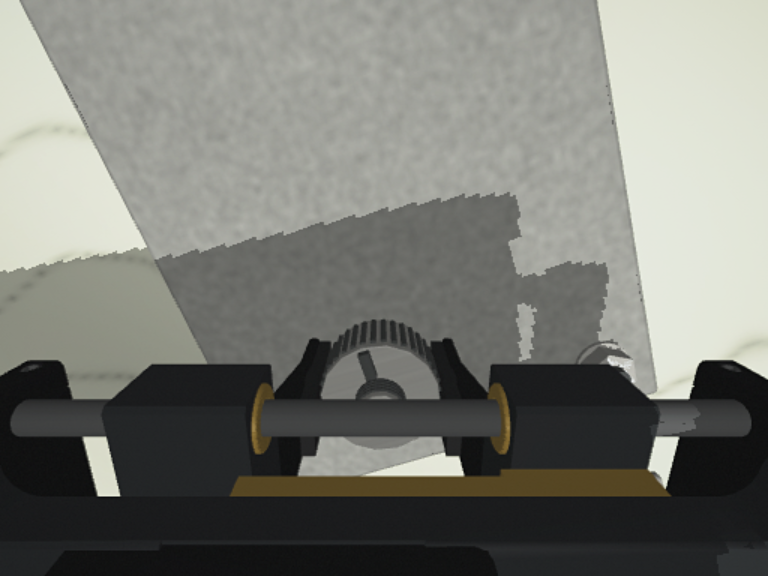

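```bash
python3 - <<'E'
from h import *
p=cam("top"); disc(p,(.589,-.034),.04,.062,.08); save(p,"t2")
p=cam("scene"); disc(p,(.589,-.034),.04,.062,.08); save(p,"s2")
E
python3 s.py
```

```text
n 154 mean [ 0.5891 -0.032   0.071 ] encl [ 0.5889 -0.0316] r 0.0221 zmed 0.0711
n 204 mean [ 0.5918 -0.0327  0.0707] encl [ 0.5894 -0.0346] r 0.0228 zmed 0.0711
pos [ 0.5483 -0.2044  0.0721] yaw 69.65 w 43.2 t 20.38
travel [-0.05  0.04 -0.09] dr [ 0.  -0.1 87.7]
[ 3.31  4.67 -0.28] [ 0.803 -0.83   0.052] [ 0.555  0.375 -0.329  1.799  0.142  0.989 -0.186]
```

View pics/s2.png

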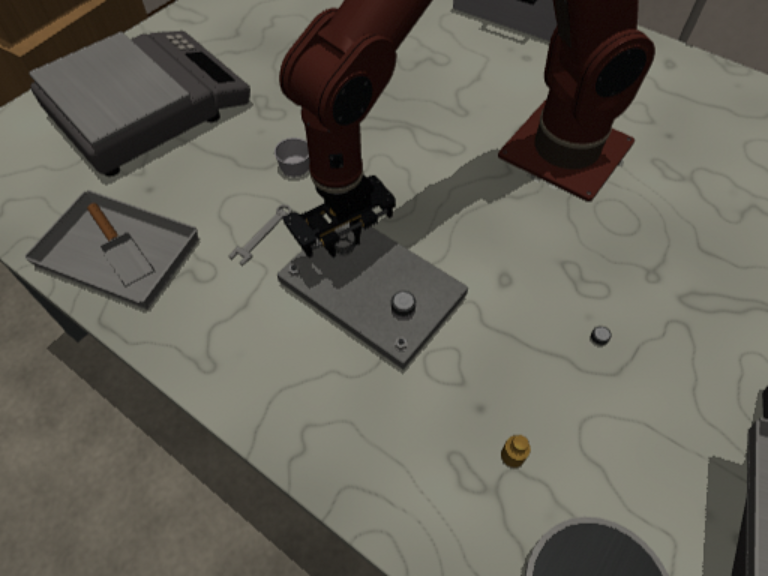

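```bash
python3 -c "
from rig import r
print(r.hand_in())"
```

```text
the job is handed in; nothing more can be done
None
```

The job is done and handed in at about 20 s. The level is seated in the pocket ring and released, and the gripper is still holding the nut about a quarter turn open. The hand-in gave no verdict.

- **Level:** I placed the larger of the two levels. Just after release the wrist camera put it within about 1 mm of the ring axis. Its tilt was below 0.01 rad, and its top read 71 mm against 70 mm expected when seated. That camera read the level about 1 mm high on the bench too.
- **Nut:** I closed it about 190° in one grip. It bottomed out: the torque rose to 0.46, then 0.83 N m, and the rib pointed along the slab's +x. The fingers slipped about 3° there.
- **Back-off:** I turned it back 91°. From the rib and the tool angle it stands about 88–91° open (roughly 1.55 rad), with the arm still and the gripper's fixed grip, nominally 30 N. I did not measure the grip force on the nut.
- **Bystanders:** I kept the arm clear of the weight, tin and spanner. In the last scene picture they look unmoved, but I did not measure them again.

**Disagreement:** the wrist camera could not see the level from the final pose. The top and scene cameras still showed its top at 71 mm. Horizontally they put it 2–5 mm further in y than the wrist camera had. The top camera had read much the same before the back-off, and its coarser pixels also placed the ring too far in +y at the start, so I take this as camera error rather than movement.

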